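# Square the soap stamp and lock its ring

### The job

The stamp on the small soap press has twisted. Slide the wooden squaring bar, nose first and flat side along the back fence, into the gap between fence and stamp until its nose reaches the far end of the stamp; then, with the bar left there to hold the stamp and its barrel still, turn the knurled lock ring clockwise until it bites firmly (about 0.8 N m), without forcing it, which would chip the stamp. Leave the bar nipped in place, do not touch the stamp, and do not disturb the beaker, soap dish or hexagon tray.

Things in the scene. Friction and masses are not known exactly. Their poses are not given: they have to be found in the camera images.
- press: Bench press for stamping soap, bolted down. Origin on the counter right below the axis of the upright threaded barrel; x points from the stamp to the back fence, y from the two guide columns (at y -142 mm) to the open end, z up; mm below are in this frame. Bed: steel plate 15 thick, x -60 to 75, y -175 to 75. A hand lever leads from the head away past the columns.
- fence_face (a point): Middle of the top edge of the back fence's flat inner face, at x 45.5, y 0, z 40 mm. The fence is a straight steel ledge on the bed, 10 mm thick, y -50 to 50 mm, facing the stamp.
- head_end (a point): Middle of the top edge of the head's open end, at x 0, y 30, z 145 mm. The head is an aluminium arm over the stamp: x -22 to 22, y -165 to 30, z 100 to 145 mm, with a round boss, radius 21 mm, on top up to z 157 under the lock ring. Guide columns rise to z 224 mm.
- stamp: White resin stamp on the barrel's foot: plate 50 (x) by 100 (y) mm, z 28 to 42 mm; origin on the barrel axis at counter height. Square, its axes are parallel to the press's and its back edge at x 25, 20.5 mm from the fence. Starts twisted about z up to 0.15 rad either way; the barrel turns stiffly (0.06 N m), so the bar can push it square. Its edge chips at 20 N.
- ring: Knurled brass lock ring on the barrel, 56 mm across, z 160 to 180 mm; origin on the barrel axis at counter height. Clockwise from above tightens: it runs free (0.03 N m) for 0.1 to 0.9 rad, not known before (up to 0.2 more if it first has to draw the stamp to the bar), then bites: up to 0.25 N m within 0.1 rad, then 0.15 to 0.35 N m per 0.02 rad. Tight, and staying so: 0.55 N m or more.
- ring_axis (a point): Centre of the ring (z 170 mm). The barrel, 24 mm across, stands 15 mm out above the ring; free space beside the ring above z 157. Once it bites, the ring drags barrel and stamp round unless the bar holds the stamp: the stamp then bears on the bar with about (torque - 0.06 N m) / 0.05 m, and chips at about 1.05 N m.
- bar: Loose squaring bar of pale beech, about 85 g, 170 long (its y), 19 thick (its x), 32 mm high; origin at the centre of its underside. Its +x side is flat; the nose is at -y: over the last 60 mm the -x side tapers the thickness to 6 mm. In use it lies on the bed, axes parallel to the press's, flat side to the fence, centre near x 36, y 33 mm, its rear out past the bed.
- bar_nose (a point): Middle of the blunt 6 mm tip of the bar's nose: x 6.5, y -85, z 16 mm in the bar's frame. In use it lies near y -52 mm of the press (the stamp's far end is at y -50).
- beaker: Glass beaker, 74 mm across, 90 high, loose, origin under its centre; leave alone.
- soap_dish: Empty white ceramic soap dish, 85 by 125 by 22 mm, loose, origin under its centre; leave alone.
- hex_tray: Red silicone tray with six hexagon cavities, 105 by 185 by 32 mm, loose, origin under its centre; leave alone.

How it is judged:
By the outcome, as a careful person would: the job done as asked, in the order asked, and still so for the second after the job is handed in, with the robot touching nothing.
It also fails if it takes over 66 s, if anything falls off the work surface, if the arm or the gripper's body presses on something with over 40 N, if the wrist force passes 120 N, or if a joint passes its speed limit or range.

### The arm

A 7-joint arm with a two-finger parallel gripper is mounted at the origin on the work surface. World frame = base frame: x ahead of the robot, y to its left, z up, the work surface at z = 0. Lengths are in m, angles in rad, forces in N, time in s.
With the tool pointing down it reaches from about 0.425 to 1.025 m from the base axis. Payload 3.6 kg.
Tool frame: the origin (TCP) lies at the very end of the fingers, on their centre line; the grasp point (between the pads) lies 19 mm behind it (manip.pinch_z is the distance from the TCP to the grasp point, in m); z points along the fingers, y is the direction in which the jaws open and shut (so a half turn about z gives the same grasp; the last joint's range is limited). The gripper opens to 85 mm and grips with 20 to 120 N. Pads are 22 mm wide; open, the fingers measure 114 mm over their backs; the gripper's body (76 mm by 85 mm) begins 54 mm behind the grasp point. The pads swing forward as they close: fully open they stand 13 mm farther back than shut.
Start: joints at [-1.216, 0.591, 0.048, 1.609, -0.033, 0.943, -0.034], TCP at [0.315, 0.653, 0.209] pointing down, gripper open.
Joint ranges: [-2.69, 2.69], [-0.47, 2.24], [-1.27, 1.36], [0.19, 2.51], [-1.53, 4.68], [0.08, 2.07], [-3.09, 3.09]. Speed limits (rad/s): [2.57, 2.57, 3.14, 3.14, 3.14, 3.14, 3.14].

### API

Orientations are given as a unit quaternion [w, x, y, z].
In Python, from station import manip gives the robot as it stands. The module is installed in compiled form; this text tells all that it offers.
- The arm moves only by the tool move_arm, never from a script. Its argument "motion" is a list of rows, each a list of 3 entries, a list of its own where there are three numbers: the shift along the world's x, y, z in m, then the turn, a rotation vector about the world's x, y, z in degrees, then the finger opening in m, from 0 to 0.0854. In form: [[[x, y, z], [wx, wy, wz], gripper], ...]. A call has 1 to 5 rows; each row is the pose to reach, as a shift and turn from the pose measured when the call began; what a row does not reach only later rows make up. A row lasts 1/12 s, in which the tool goes at most 41.7 mm and 7.16 degrees, less where a joint would pass 70% of its speed; a pose out of reach is approached as far as the arm can. A call with a gripper value outside its range is refused whole. The fingers move at their own pace and stop on an object; "force" is the grip in N (left out, the last holds). Time passes only in rows, so rows that repeat a pose let the fingers close. It gives the time, the measured TCP pose, the force and the opening at its end, in the units of the state.
- manip.sense(): the state, without advancing time (a new reading comes with each control period).
- manip.camera(name): name is "side" or "top" or "wrist"; returns a dict with "img" (384x512x3 uint8, red, green, blue), "intrinsics" (3x3 intrinsics, pixels), "k1" (the pictures are not rectified: a ray, as slopes to the right and down, at radius r is drawn at 1 + k1 r^2 times it, then the intrinsics apply), "rvec" (rotation vector, rad) and "tvec" (3), from world to camera coordinates, as OpenCV has them. Camera axes: x right, y down, z forward; pixel columns grow to the right and rows downward; lengths in m; the calibration is good to about 2 mm. A picture is of the moment at which its call begins. There is no depth.
- manip.sign_off(): hands the job in, once; it reports no verdict.
The state is a dict: "time": time; "joints": joint angles; "qvel": joint speeds; "tau": joint torques, N m; "ee_pos": TCP position; "tcp_rot": TCP orientation; "force": force on the tool from outside, world axes, zero at the start; "ft_torque": the same for the moment, N m; "opening": opening from 0.0 (shut) to 1.0 (fully open).
Only numpy, scipy, OpenCV 4.12 (cv2) and the standard library are available. Lean on these libraries where they do the work, as an engineer would, in place of code of your own. Each camera call takes 0.05 s, during which the arm holds its last target. There are 200 camera calls.

## Working session

There is one attempt and no reset: what is moved stays moved. The work goes in short steps, Python scripts to look and compute and a tool call to move; the robot and the scene stay as the last step left them, time stands still between calls to the robot, and variables do not carry over. Pictures are saved under pics/ and viewed, about 8 in all and at most 12, crops included, and the job is handed in when it is done.

Besides the shell and the picture viewer there is one more tool, called after "Request:" by a JSON object that holds its "method" and its "body", one argument or row to a line. move_arm: Moves the arm, as the interface text tells. Its arguments: {"type":"object","properties":{"motion":{"type":"array"},"force":{"type":"number"}},"required":["motion"]}

```bash
mkdir -p pics; cat > h.py <<'E'
import numpy as np, cv2
from station import manip
def snap(n,f=None):
    c=manip.camera(n)
    if f: cv2.imwrite('pics/'+f,c['img'][:,:,::-1])
    return c
def proj(c,P):
    R=cv2.Rodrigues(np.array(c['rvec'],float))[0]
    p=np.atleast_2d(P)@R.T+np.array(c['tvec']).ravel()
    s=p[:,:2]/p[:,2:]; s=s*(1+c['k1']*(s**2).sum(1,keepdims=True))
    K=np.array(c['intrinsics']); return np.c_[s*[K[0,0],K[1,1]]+K[:2,2]]
def ray(c,uv):
    K=np.array(c['intrinsics']); d=(np.atleast_2d(uv)-K[:2,2])/[K[0,0],K[1,1]]
    s=d.copy()
    for _ in range(30): s=d/(1+c['k1']*(s**2).sum(1,keepdims=True))
    R=cv2.Rodrigues(np.array(c['rvec'],float))[0]
    return -R.T@np.array(c['tvec']).ravel(), np.c_[s,np.ones(len(s))]@R
def onz(c,uv,z):
    o,d=ray(c,uv); return o+d*((z-o[2])/d[:,2:])
E
python3 - <<'E'
from h import *
ims=[]
for n in ['top','side','wrist']:
    c=snap(n,n+'0.png'); ims.append(c['img']); print(n,np.round(ray(c,[[256,192]])[0],3),c['intrinsics'][0][0],c['k1'])
s=manip.sense(); print(s)
cv2.imwrite('pics/a.png',cv2.resize(ims[0],(800,600),interpolation=cv2.INTER_CUBIC)[:,:,::-1])
cv2.imwrite('pics/b.png',cv2.resize(ims[1],(800,600),interpolation=cv2.INTER_CUBIC)[:,:,::-1])
E
```

```text
top [0.538 0.021 1.09 ] 412.52873076666333 -0.12040760837532907
side [0.515 0.592 0.58 ] 364.99446584879246 0.015321763071147583
wrist [0.256 0.681 0.375] 290.67932922563324 -0.03491445024587261
{'time': 0.15, 'joints': array([-1.21551307,  0.59192679,  0.04831615,  1.60954116, -0.03330132,
        0.94268382, -0.03370538]), 'qvel': array([-0.0003372 , -0.00101696,  0.00049069, -0.00399792, -0.00030789,
        0.00211092,  0.00027201]), 'tau': array([ 3.45708693e-03, -5.49244022e+01,  1.55023377e+00, -1.98453820e+01,
        9.62535327e-03,  5.66878152e-03, -5.08274425e-06]), 'ee_pos': array([0.31425177, 0.65259408, 0.20758536]), 'tcp_rot': array([-1.45531340e-04,  2.22479843e-01,  9.74936895e-01, -8.64959609e-04]), 'force': array([0.05214418, 0.37141626, 0.02734939]), 'ft_torque': array([ 0.02715281,  0.06014875, -0.043418  ]), 'opening': 1.0023317860478063}
```

View pics/a.png

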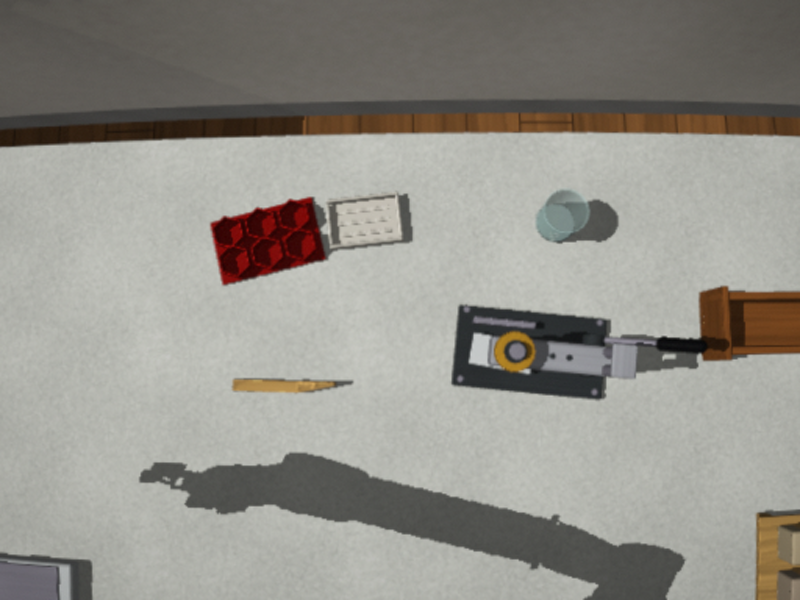

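View pics/b.png

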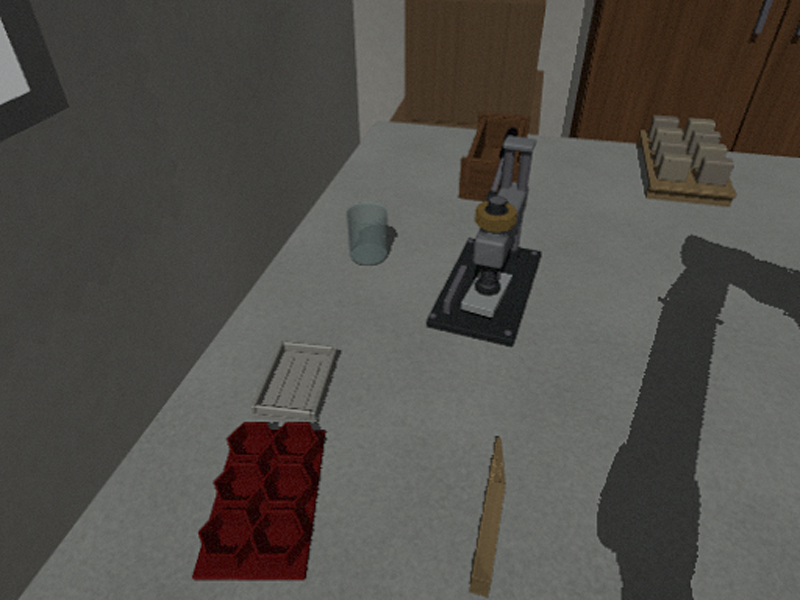

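The top view shows the bar, nose right, at px (233–352, 380) and the press at (453–635, 305–398) with its ring at (516, 351). The fence is on the far side and the open end faces the bar. In the side view the gap between fence and stamp is visible, as are the dish, tray and beaker beyond.

```bash
cat > m.py <<'E'
from h import *
c=snap('top'); im=c['img']; hsv=cv2.cvtColor(im,cv2.COLOR_RGB2HSV)
y=cv2.inRange(hsv,(12,90,70),(30,255,255)); s=1.5625
def box(m,x0,y0,x1,y1):
    k=np.zeros_like(m); k[int(y0/s):int(y1/s),int(x0/s):int(x1/s)]=m[int(y0/s):int(y1/s),int(x0/s):int(x1/s)]; return k
r=box(y,480,320,550,385); b=box(y,220,370,370,400)
for n,m,z in (('ring',r,.18),('bar',b,.032)):
    cn=max(cv2.findContours(m,0,2)[0],key=cv2.contourArea)[:,0].astype(float)
    w=onz(c,cn,z)[:,:2]; q=cv2.minAreaRect((w*1000).astype(np.float32)); print(n,q,'ext',w.min(0),w.max(0))
d=box(cv2.inRange(cv2.cvtColor(im,cv2.COLOR_RGB2GRAY),0,75),440,295,620,405)
cn=max(cv2.findContours(d,0,2)[0],key=cv2.contourArea)[:,0].astype(float)
print('bed',cv2.minAreaRect((onz(c,cn,.015)[:,:2]*1000).astype(np.float32)))
print('corners',np.round(onz(c,np.array([[461,305],[608,320],[604,398],[453,384]])/s,.015)[:,:2],4).tolist())
E
python3 m.py
```

```text
ring ((555.3056640625, -121.23037719726562), (57.167118072509766, 56.27713394165039), 44.27626037597656) ext [ 0.52518731 -0.14941182] [ 0.58224667 -0.09196739]
bar ((502.24395751953125, 235.24310302734375), (17.948148727416992, 169.61456298828125), 0.2854991853237152) ext [0.49309779 0.15044545] [0.51120161 0.32008113]
bed ((556.811279296875, -173.31712341308594), (249.8887939453125, 133.01527404785156), 84.02877807617188)
corners [[0.6346, -0.0591], [0.6077, -0.3056], [0.4782, -0.2949], [0.5035, -0.0443]]
```

Request:
{"method": "move_arm", "body": {
  "motion": [
    [[0.188,-0.363,0],[0,0,-64],0.0854],
    [[0.188,-0.363,0],[0,0,-64],0.0854],
    [[0.188,-0.363,0],[0,0,-64],0.0854],
    [[0.188,-0.363,0],[0,0,-64],0.0854],
    [[0.188,-0.363,0],[0,0,-64],0.0854]
  ]
}}

```text
time: 0.62
ee_pos: [0.4107, 0.4662, 0.2081]
tcp_rot: [-0.0, 0.514, 0.858, -0.0]
force: [0.5, -0.0, -0.4]
opening: 1.0
```

Request:
{"method": "move_arm", "body": {
  "motion": [
    [[0.091,-0.176,0],[0,0,-28],0.0854],
    [[0.091,-0.176,0],[0,0,-28],0.0854],
    [[0.091,-0.176,0],[0,0,-28],0.0854],
    [[0.091,-0.176,0],[0,0,-28],0.0854],
    [[0.091,-0.176,0],[0,0,-28],0.0854]
  ]
}}

```text
time: 1.03
ee_pos: [0.5029, 0.2866, 0.2082]
tcp_rot: [0.0, 0.709, 0.706, -0.0]
force: [-0.6, -0.4, 0.5]
opening: 0.994
```

```bash
python3 - <<'E'
from h import *
s=manip.sense(); print(s['time'],s['joints'].round(3),s['ee_pos'].round(4),s['tcp_rot'].round(4))
c=snap('wrist','w1.png'); print(ray(c,[[0,0]])[0].round(3))
hsv=cv2.cvtColor(c['img'],cv2.COLOR_RGB2HSV); m=cv2.inRange(hsv,(12,60,60),(30,255,255))
cn=max(cv2.findContours(m,0,2)[0],key=cv2.contourArea); print(cv2.contourArea(cn),cv2.boundingRect(cn))
p=cv2.approxPolyDP(cn,2.5,True)[:,0].astype(float); print(np.c_[p,onz(c,p,.032)[:,:2].round(4),onz(c,p,0)[:,:2].round(4)])
E
```

```text
1.0333 [-0.876  0.43   0.378  1.956 -0.216  0.795 -0.381] [0.5029 0.2866 0.2082] [ 4.000e-04  7.085e-01  7.057e-01 -5.000e-04]
[0.504 0.352 0.376]
1635.5 (247, 140, 17, 133)
[[2.500e+02 1.400e+02 4.988e-01 3.236e-01 4.983e-01 3.209e-01]
 [2.470e+02 2.280e+02 4.940e-01 2.136e-01 4.931e-01 2.007e-01]
 [2.560e+02 2.710e+02 5.052e-01 1.525e-01 5.054e-01 1.339e-01]
 [2.600e+02 2.720e+02 5.105e-01 1.510e-01 5.112e-01 1.323e-01]
 [2.630e+02 1.410e+02 5.139e-01 3.223e-01 5.149e-01 3.196e-01]]
```

View pics/w1.png

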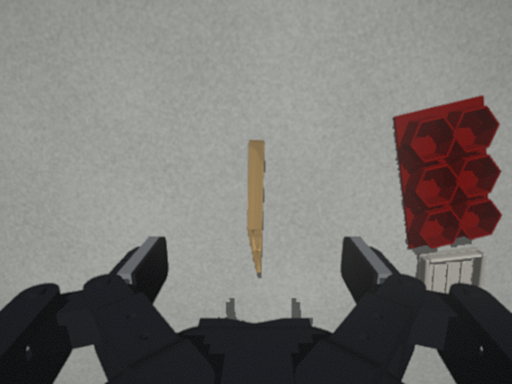

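The bar spans px (247–263, 140–272) in the wrist view: flat side on the right (+x), nose down. Its measured length of 172 mm matches. Descend and grip 55 mm behind its centre.

Request:
{"method": "move_arm", "body": {
  "motion": [
    [[0.0005,0.005,-0.04],[0,0,-1.2],0.0854],
    [[0.0005,0.005,-0.08],[0,0,-1.2],0.06],
    [[0.0005,0.005,-0.12],[0,0,-1.2],0.05],
    [[0.0005,0.005,-0.16],[0,0,-1.2],0.05],
    [[0.0005,0.005,-0.19],[0,0,-1.2],0.05]
  ],
  "force": 40
}}

```text
time: 1.5
ee_pos: [0.5059, 0.2834, 0.0159]
tcp_rot: [0.003, 0.718, 0.696, -0.002]
force: [0.0, 0.1, 0.8]
opening: 0.587
```

Request:
{"method": "move_arm", "body": {
  "motion": [
    [[0,0,-0.013],[0,0,0],0.04],
    [[0,0,-0.0135],[0,0,0],0.005],
    [[0,0,-0.0135],[0,0,0],0.005],
    [[0,0,-0.0135],[0,0,0],0.005],
    [[0,0,-0.0135],[0,0,0],0.005]
  ]
}}

```text
time: 1.92
ee_pos: [0.507, 0.2841, 0.0039]
tcp_rot: [0.003, 0.718, 0.696, -0.001]
force: [-0.8, 0.2, -0.9]
opening: 0.204
```

```bash
python3 - <<'E'
from h import *
s=manip.sense(); print(s['time'],s['ee_pos'].round(4),s['tcp_rot'].round(4),s['opening'],s['force'].round(2))
E
```

```text
1.9167 [0.507  0.2841 0.0039] [ 0.0029  0.7179  0.6961 -0.0008] 0.2038653527897971 [-0.83  0.18 -0.94]
```

Request:
{"method": "move_arm", "body": {
  "motion": [
    [[0,0,0],[0,0,0],0.005],
    [[0,0,0],[0,0,0],0.005],
    [[0,0,0.03],[0,0,0],0.005],
    [[0,0,0.07],[0,0,0],0.005],
    [[0,0,0.1],[0,0,0],0.005]
  ]
}}

```text
time: 2.33
ee_pos: [0.5074, 0.2842, 0.1063]
tcp_rot: [0.003, 0.718, 0.696, -0.0]
force: [0.2, 0.4, -0.9]
opening: 0.202
```

```bash
python3 - <<'E'
from h import *
s=manip.sense(); print(s['time'],s['ee_pos'].round(4),s['tcp_rot'].round(4),s['opening'],s['force'].round(2))
for n in ('wrist','top','side'):
    c=snap(n); 
    hsv=cv2.cvtColor(c['img'],cv2.COLOR_RGB2HSV); m=cv2.inRange(hsv,(12,60,60),(30,255,255))
    if n=='top': m[:, :100]=0; m[:,280:]=0
    if n=='wrist': cv2.imwrite('pics/w2.png',c['img'][:,:,::-1])
    for cn in cv2.findContours(m,0,2)[0]:
        if cv2.contourArea(cn)>60:
            p=cv2.approxPolyDP(cn,2,True)[:,0].astype(float); print(n,np.c_[p,onz(c,p,.032+s['ee_pos'][2]-.004)[:,:2].round(4)].tolist())
E
```

```text
2.3333 [0.5074 0.2842 0.1063] [ 3.10e-03  7.18e-01  6.96e-01 -1.00e-04] 0.20215086448565553 [ 0.16  0.35 -0.89]
wrist [[247.0, 163.0, 0.5057, 0.3273], [238.0, 164.0, 0.5014, 0.3269], [235.0, 173.0, 0.4997, 0.3225], [237.0, 313.0, 0.4968, 0.2424], [239.0, 320.0, 0.4977, 0.2377], [257.0, 323.0, 0.5079, 0.2353], [270.0, 320.0, 0.5153, 0.237], [273.0, 175.0, 0.5182, 0.3209], [269.0, 164.0, 0.5164, 0.3264]]
top [[151.0, 242.0, 0.5158, 0.2864], [152.0, 249.0, 0.4995, 0.2838], [180.0, 250.0, 0.4976, 0.2173], [207.0, 245.0, 0.5094, 0.1542], [189.0, 242.0, 0.5162, 0.1963]]
top [[142.0, 76.0, 0.9214, 0.3205], [132.0, 76.0, 0.9223, 0.346], [136.0, 79.0, 0.9141, 0.3354], [132.0, 87.0, 0.8937, 0.3447], [119.0, 87.0, 0.8949, 0.378], [144.0, 87.0, 0.8927, 0.3142], [140.0, 85.0, 0.8982, 0.3246]]
top [[279.0, 72.0, 0.9236, -0.0168], [175.0, 75.0, 0.9213, 0.2376], [173.0, 86.0, 0.8931, 0.2417], [173.0, 75.0, 0.9214, 0.2426], [164.0, 75.0, 0.9221, 0.2651], [163.0, 86.0, 0.8938, 0.2666], [279.0, 84.0, 0.8931, -0.0163]]
side [[319.0, 282.0, 0.5086, 0.2397], [311.0, 282.0, 0.5201, 0.2426], [301.0, 339.0, 
[... 733 characters left out ...]
339, -0.3715]]
side [[494.0, 25.0, -0.0778, -1.3326], [453.0, 66.0, 0.1736, -0.76], [453.0, 76.0, 0.1877, -0.6657], [458.0, 78.0, 0.1753, -0.6515], [460.0, 91.0, 0.1865, -0.5468], [464.0, 92.0, 0.1767, -0.5418], [465.0, 96.0, 0.1789, -0.5128]]
side [[511.0, 8.0, -0.2335, -1.6872], [497.0, 23.0, -0.0983, -1.3704], [469.0, 96.0, 0.1681, -0.5153], [511.0, 100.0, 0.0617, -0.5125], [511.0, 24.0, -0.1524, -1.364], [509.0, 29.0, -0.123, -1.277], [505.0, 27.0, -0.115, -1.3072]]
side [[348.0, 0.0, 0.571, -1.7225], [259.0, 0.0, 1.0554, -1.6178], [259.0, 62.0, 0.8186, -0.6515], [250.0, 77.0, 0.814, -0.5112], [298.0, 81.0, 0.6594, -0.5143], [309.0, 60.0, 0.6516, -0.7116], [346.0, 19.0, 0.5578, -1.3065]]
```

View pics/w2.png

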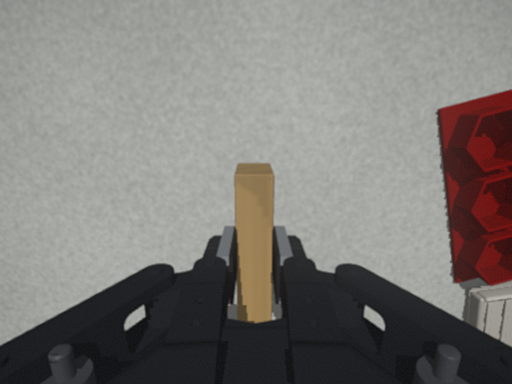

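The bar is gripped and held level, at px (235–273, 163–323). Its rear is 38 mm behind the grasp, so the grasp sits at bar y +47. Now fence and stamp detail from the first pictures.

```bash
python3 - <<'E'
from h import *
t=cv2.imread('pics/top0.png')[192:262,285:405]; s=cv2.imread('pics/side0.png')[120:225,265:355]
a=cv2.resize(t,None,fx=6,fy=6,interpolation=cv2.INTER_CUBIC)[:, :480]
b=cv2.resize(s,None,fx=3.5,fy=3.5,interpolation=cv2.INTER_CUBIC)
H=max(a.shape[0],b.shape[0]); o=np.zeros((H,a.shape[1]+b.shape[1],3),np.uint8); o[:a.shape[0],:a.shape[1]]=a; o[:b.shape[0],a.shape[1]:]=b
o=np.clip(o.astype(float)*1.5,0,255).astype(np.uint8); cv2.imwrite('pics/cmp.png',o); print(o.shape,a.shape)
yaw=np.deg2rad(-6); R=np.array([[np.cos(yaw),-np.sin(yaw)],[np.sin(yaw),np.cos(yaw)]])
O=np.array([.5553,-.1212])
c=snap('top'); c2=snap('side')
for nm,p in dict(f1=(45.5,-50,40),f2=(45.5,50,40),g1=(55.5,-50,40),g2=(55.5,50,40),s1=(25,50,42),s2=(-25,50,42),h1=(22,30,145),h2=(-22,30,145),bd=(75,75,15),bd2=(-60,75,15)).items():
    w=np.r_[O+R@np.array(p[:2])/1e3,p[2]/1e3]
    print(nm,((proj(c,w)[0]-[285,192])*6).round(),((proj(c2,w)[0]-[265,120])*3.5+[480,0]).round())
E
```

```text
(420, 795, 3) (420, 480, 3)
f1 [341. 104.] [601. 172.]
f2 [106.  81.] [563. 253.]
g1 [342.  81.] [587. 169.]
g2 [108.  58.] [548. 250.]
s1 [102. 129.] [592. 257.]
s2 [ 91. 248.] [666. 273.]
h1 [178. 130.] [616. 112.]
h2 [168. 245.] [686. 125.]
bd [49. 12.] [508. 294.]
bd2 [ 20. 323.] [707. 340.]
```

View pics/cmp.png

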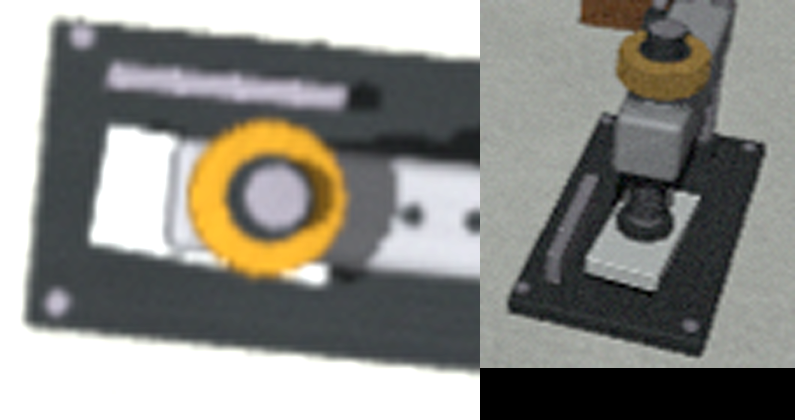

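The crop shows the fence strip at (107–345, 63–108) and the stamp's near edge from (107, 127) to (91, 245), twisted slightly clockwise (about −0.05 rad), so the mouth gap is about 18 mm. Predictions agree within about 2 mm. Approach in line with the gap.

Request:
{"method": "move_arm", "body": {
  "motion": [
    [[0.1,-0.213,-0.03],[0,0,-4.2],0.005],
    [[0.1,-0.213,-0.03],[0,0,-4.2],0.005],
    [[0.1,-0.213,-0.03],[0,0,-4.2],0.005],
    [[0.1,-0.213,-0.03],[0,0,-4.2],0.005],
    [[0.1,-0.213,-0.03],[0,0,-4.2],0.005]
  ],
  "force": 50
}}

```text
time: 3.0
ee_pos: [0.5934, 0.0951, 0.0755]
tcp_rot: [0.002, 0.743, 0.67, -0.002]
force: [0.5, -0.6, -1.6]
opening: 0.202
```

```bash
cat > st.py <<'E'
from h import *
from scipy.spatial.transform import Rotation as Ro
O=np.array([.5547,-.1220]); YAW=-6.0
s=manip.sense(); q=s['tcp_rot']; M=Ro.from_quat(q[[1,2,3,0]]).as_matrix(); j=M[:,1]
y=np.deg2rad(YAW); R=np.array([[np.cos(y),-np.sin(y)],[np.sin(y),np.cos(y)]])
print('t',round(s['time'],2),'tcp',s['ee_pos'].round(4),'press xy mm',((s['ee_pos'][:2]-O)@R*1e3).round(1),'jawyaw',np.rad2deg(np.arctan2(j[1],j[0])).round(2),'zaxis',M[:,2].round(4))
print('F',s['force'].round(2),'Fpress',(s['force'][:2]@R).round(2),'T',s['ft_torque'].round(3),'open mm',(s['opening']*85.4).round(1),'j',s['joints'].round(2))
E
python3 st.py
```

```text
t 3.0 tcp [0.5934 0.0951 0.0755] press xy mm [ 15.8 219.9] jawyaw -5.91 zaxis [-0.0013 -0.0057 -1.    ]Traceback (most recent call last):
  File "st.py", line 7, in <module>
    print('F',s['force'].round(2),'Fpress',(s['force'][:2]@R).round(2),'T',s['ft_torque'].round(3),'open mm',(s['opening']*85.4).round(1),'j',s['joints'].round(2))
                                                                                                             ^^^^^^^^^^^^^^^^^^^^^^^^^
AttributeError: 'float' object has no attribute 'round'
```

Request:
{"method": "move_arm", "body": {
  "motion": [
    [[0.0147,-0.0246,-0.01],[0,0,-0.1],0.005],
    [[0.0147,-0.0246,-0.03],[0,0,-0.1],0.005],
    [[0.0147,-0.0246,-0.05],[0,0,-0.1],0.005],
    [[0.0147,-0.0246,-0.0545],[0,0,-0.1],0.005],
    [[0.0147,-0.0246,-0.0545],[0,0,-0.1],0.005]
  ]
}}

```text
time: 3.42
ee_pos: [0.6051, 0.0704, 0.0181]
tcp_rot: [-0.0, 0.743, 0.669, -0.005]
force: [-0.9, 0.1, -0.4]
opening: 0.205
```

```bash
sed -i "s/(s\['opening'\]\*85.4).round(1)/round(s['opening']*85.4,1)/" st.py; python3 st.py; python3 - <<'E'
from h import *
t=snap('top','top1.png')['img']; s=snap('side','side1.png')['img']
a=cv2.resize(t[195:255,240:350],None,fx=7,fy=7,interpolation=cv2.INTER_CUBIC); print(a.shape)
b=cv2.resize(s[130:225,230:390],None,fx=1.8,fy=1.8,interpolation=cv2.INTER_CUBIC)
o=np.zeros((a.shape[0]+b.shape[0],a.shape[1],3),np.uint8); o[:a.shape[0]]=a; o[a.shape[0]:,:b.shape[1]]=b
cv2.imwrite('pics/c1.png',np.clip(o[:,:,::-1]*1.4,0,255).astype(np.uint8))
E
```

```text
t 3.42 tcp [0.6051 0.0704 0.0181] press xy mm [ 30.1 196.6] jawyaw -6.01 zaxis [-0.008  -0.0062 -0.9999]
F [-0.89  0.1  -0.41] Fpress [-0.89  0.  ] T [ 0.065  0.051 -0.032] open mm 17.5 j [-0.36  0.73  0.24  1.98 -0.34  0.48  0.02]
(420, 770, 3)
```

View pics/c1.png

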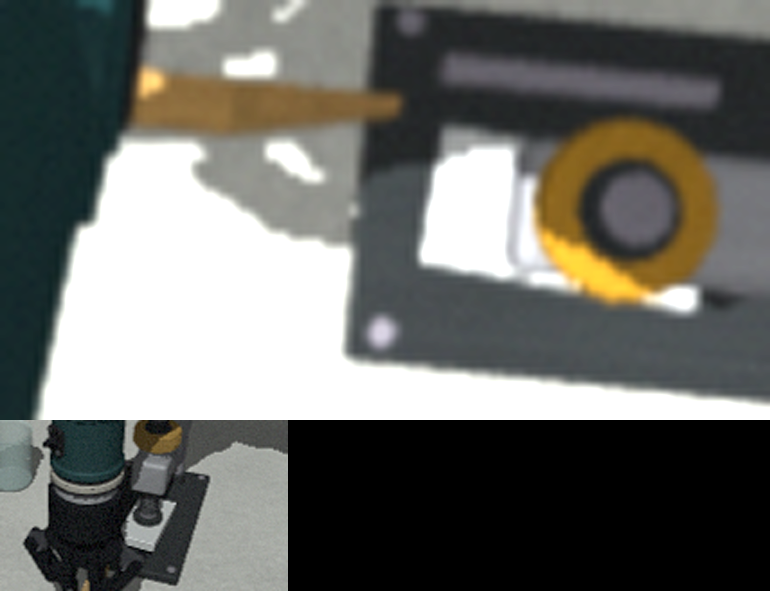

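The top crop shows the nose at (402, 104), parallel to the fence edge line (442,83)–(718,108). It stands about 5 mm off the fence line, and the stamp corner is near (443, 127). Shift toward the fence, then start in.

Request:
{"method": "move_arm", "body": {
  "motion": [
    [[0.0035,-0.0004,0.003],[0,-0.35,0],0.005],
    [[0.0035,-0.0004,0.003],[0,-0.35,0],0.005],
    [[0.0025,-0.0104,0.003],[0,-0.35,0],0.005],
    [[0.0014,-0.0204,0.003],[0,-0.35,0],0.005],
    [[0.0004,-0.0302,0.003],[0,-0.35,0],0.005]
  ],
  "force": 60
}}

```text
time: 3.93
ee_pos: [0.6078, 0.0394, 0.0242]
tcp_rot: [0.004, 0.743, 0.669, -0.001]
force: [-0.7, 0.0, -0.2]
opening: 0.2
```

```bash
python3 st.py
```

```text
t 3.93 tcp [0.6078 0.0394 0.0242] press xy mm [ 36.  166.1] jawyaw -5.97 zaxis [ 0.0041 -0.0062 -1.    ]
F [-0.74  0.   -0.17] Fpress [-0.74 -0.07] T [0.055 0.014 0.001] open mm 17.1 j [-0.31  0.71  0.23  1.99 -0.33  0.47  0.06]
```

Request:
{"method": "move_arm", "body": {
  "motion": [
    [[0,0,-0.003],[0,0.3,0],0.005],
    [[-0.0005,-0.005,-0.003],[0,0.3,0],0.005],
    [[-0.001,-0.01,-0.003],[0,0.3,0],0.005],
    [[-0.0015,-0.015,-0.003],[0,0.3,0],0.005],
    [[-0.002,-0.02,-0.003],[0,0.3,0],0.005]
  ]
}}

```text
time: 4.35
ee_pos: [0.6058, 0.0191, 0.021]
tcp_rot: [0.002, 0.743, 0.669, -0.003]
force: [-0.2, 0.2, 0.2]
opening: 0.199
```

```bash
python3 st.py
```

```text
t 4.35 tcp [0.6058 0.0191 0.021 ] press xy mm [ 36.  145.6] jawyaw -5.96 zaxis [-0.0013 -0.0061 -1.    ]
F [-0.19  0.22  0.18] Fpress [-0.21  0.2 ] T [0.096 0.021 0.01 ] open mm 17.0 j [-0.27  0.72  0.23  2.   -0.32  0.46  0.09]
```

Request:
{"method": "move_arm", "body": {
  "motion": [
    [[0.0005,0,0],[0,0,0],0.005],
    [[0.001,-0.0001,0],[0,0,0],0.005],
    [[0.0015,-0.0002,0],[0,0,0],0.005],
    [[0.0015,-0.0002,0],[0,0,0],0.005],
    [[0.0015,-0.0002,0],[0,0,0],0.005]
  ]
}}

```text
time: 4.77
ee_pos: [0.6074, 0.0194, 0.021]
tcp_rot: [0.002, 0.743, 0.67, -0.002]
force: [-0.6, 0.5, -1.0]
opening: 0.196
```

```bash
python3 st.py
```

```text
t 4.77 tcp [0.6074 0.0194 0.021 ] press xy mm [ 37.6 146.2] jawyaw -5.91 zaxis [-0.0012 -0.0058 -1.    ]
F [-0.57  0.49 -0.98] Fpress [-0.62  0.43] T [0.031 0.008 0.008] open mm 16.7 j [-0.27  0.72  0.23  1.99 -0.32  0.47  0.09]
```

Request:
{"method": "move_arm", "body": {
  "motion": [
    [[0.0005,0,0],[0,0,0],0.005],
    [[0.001,-0.0001,0],[0,0,0],0.005],
    [[0.0015,-0.0002,0],[0,0,0],0.005],
    [[0.002,-0.0002,0],[0,0,0],0.005],
    [[0.002,-0.0002,0],[0,0,0],0.005]
  ]
}}

```text
time: 5.18
ee_pos: [0.6083, 0.0198, 0.0208]
tcp_rot: [0.001, 0.743, 0.67, -0.003]
force: [-1.4, 1.2, 0.1]
opening: 0.203
```

```bash
python3 st.py; python3 - <<'E'
from h import *
t=snap('top','top2.png')['img']
a=cv2.resize(t[200:240,270:350],None,fx=10,fy=10,interpolation=cv2.INTER_CUBIC)
cv2.imwrite('pics/c2.png',np.clip(a[:,:,::-1]*1.7,0,255).astype(np.uint8))
E
```

```text
t 5.18 tcp [0.6083 0.0198 0.0208] press xy mm [ 38.5 146.6] jawyaw -5.93 zaxis [-0.0035 -0.005  -1.    ]
F [-1.4   1.21  0.08] Fpress [-1.52  1.05] T [ 0.331  0.451 -0.221] open mm 17.3 j [-0.27  0.72  0.23  1.99 -0.32  0.47  0.09]
```

View pics/c2.png

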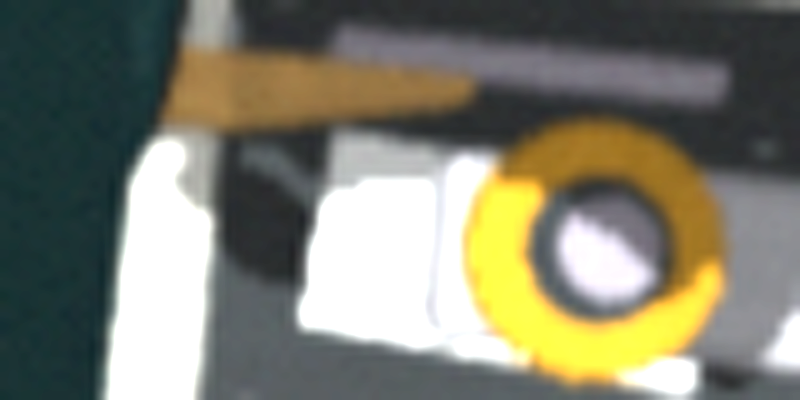

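The flat side now touches the fence: px (330–475, 50–88) lies along the strip, Fx is −1.5 N, and Tz shows contact at the nose. Slide in along the fence.

Request:
{"method": "move_arm", "body": {
  "motion": [
    [[-0.0006,-0.006,0],[0,0,-0.3],0.005],
    [[-0.0013,-0.012,0],[0,0,-0.3],0.005],
    [[-0.0019,-0.018,0],[0,0,-0.3],0.005],
    [[-0.0025,-0.024,0],[0,0,-0.3],0.005],
    [[-0.0032,-0.03,0],[0,0,-0.3],0.005]
  ]
}}

```text
time: 5.65
ee_pos: [0.6053, -0.009, 0.0208]
tcp_rot: [-0.0, 0.744, 0.668, -0.002]
force: [-1.0, 3.0, -0.9]
opening: 0.196
```

```bash
python3 st.py
```

```text
t 5.65 tcp [ 0.6053 -0.009   0.0208] press xy mm [ 38.5 117.7] jawyaw -6.18 zaxis [-0.0033 -0.0028 -1.    ]
F [-1.05  3.04 -0.87] Fpress [-1.36  2.91] T [ 0.69   0.26  -0.135] open mm 16.8 j [-0.21  0.72  0.22  2.   -0.32  0.46  0.13]
```

Request:
{"method": "move_arm", "body": {
  "motion": [
    [[-0.0006,-0.005,0],[0,0,0],0.005],
    [[-0.0011,-0.01,0],[0,0,0],0.005],
    [[-0.0016,-0.015,0],[0,0,0],0.005],
    [[-0.0021,-0.02,0],[0,0,0],0.005],
    [[-0.0027,-0.025,0],[0,0,0],0.005]
  ]
}}

```text
time: 6.07
ee_pos: [0.6024, -0.0346, 0.0207]
tcp_rot: [-0.0, 0.744, 0.668, -0.002]
force: [-0.8, 3.5, -1.9]
opening: 0.196
```

```bash
python3 st.py
```

```text
t 6.07 tcp [ 0.6024 -0.0346  0.0207] press xy mm [38.3 91.9] jawyaw -6.18 zaxis [-0.0035 -0.0028 -1.    ]
F [-0.84  3.49 -1.95] Fpress [-1.2   3.38] T [ 0.683  0.2   -0.048] open mm 16.7 j [-0.17  0.71  0.21  2.   -0.31  0.46  0.17]
```

Request:
{"method": "move_arm", "body": {
  "motion": [
    [[-0.0004,-0.004,0],[0,0,0],0.005],
    [[-0.0009,-0.008,0],[0,0,0],0.005],
    [[-0.0013,-0.012,0],[0,0,0],0.005],
    [[-0.0013,-0.012,-0.001],[0,0,0],0.005],
    [[-0.0013,-0.012,-0.0015],[0,0,0],0.005]
  ]
}}

```text
time: 6.48
ee_pos: [0.6009, -0.0482, 0.0194]
tcp_rot: [0.0, 0.745, 0.668, -0.003]
force: [-2.3, 0.2, 2.4]
opening: 0.199
```

```bash
python3 st.py; python3 - <<'E'
from h import *
c=snap('top','top3.png');t=c['img']
a=cv2.resize(t[200:245,270:350],None,fx=10,fy=10,interpolation=cv2.INTER_CUBIC)
cv2.imwrite('pics/c3.png',np.clip(a[:,:,::-1]*1.7,0,255).astype(np.uint8))
E
```

```text
t 6.48 tcp [ 0.6009 -0.0482  0.0194] press xy mm [38.2 78.2] jawyaw -6.24 zaxis [-0.0035 -0.0044 -1.    ]
F [-2.33  0.21  2.41] Fpress [-2.34 -0.03] T [-0.035  0.423 -0.089] open mm 17.0 j [-0.14  0.72  0.21  2.   -0.31  0.46  0.19]
```

View pics/c3.png

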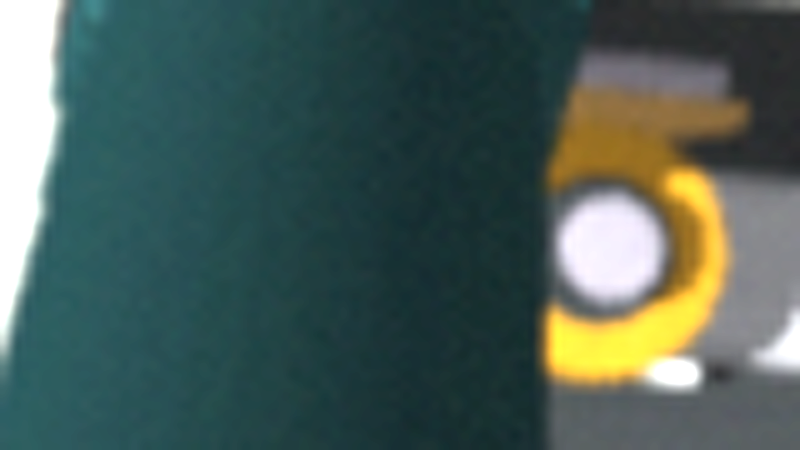

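The nose is at px (748, 115), just past the fence's far end at (728, 80). After parallax that puts it at about press y −53, and Fz +2.4 shows it rests on the bed. Release and rise.

Request:
{"method": "move_arm", "body": {
  "motion": [
    [[0,0,0],[0,0,0],0.03],
    [[0,0,0],[0,0,0],0.045],
    [[0,0,0],[0,0,0],0.05],
    [[0,0,0.02],[0,0,0],0.05],
    [[0,0,0.06],[0,0,0],0.05]
  ]
}}

```text
time: 6.95
ee_pos: [0.5979, -0.0477, 0.0762]
tcp_rot: [-0.002, 0.744, 0.668, -0.006]
force: [-0.4, -0.5, 0.6]
opening: 0.586
```

Request:
{"method": "move_arm", "body": {
  "motion": [
    [[0,0,0.04],[0,0,7],0.0854],
    [[0,0,0.08],[0,0,14],0.0854],
    [[0,0,0.12],[0,0,21],0.0854],
    [[0,0,0.16],[0,0,28],0.0854],
    [[0,0,0.19],[0,0,35],0.0854]
  ]
}}

```text
time: 7.37
ee_pos: [0.5995, -0.048, 0.2703]
tcp_rot: [0.002, 0.506, 0.862, -0.005]
force: [0.4, 0.2, -0.3]
opening: 1.0
```

```bash
python3 st.py; python3 - <<'E'
from h import *
t=snap('top','top4.png')['img']; w=snap('wrist','w4.png')['img']
a=cv2.resize(t[200:245,240:350],None,fx=5,fy=5,interpolation=cv2.INTER_CUBIC)
o=np.zeros((225+384,550,3),np.uint8); o[:225]=a; o[225:,:512]=w
cv2.imwrite('pics/c4.png',np.clip(o[:600,:,::-1]*1.5,0,255).astype(np.uint8))
E
```

```text
t 7.37 tcp [ 0.5995 -0.048   0.2703] press xy mm [36.8 78.3] jawyaw 29.15 zaxis [-0.0012 -0.011  -0.9999]
F [ 0.42  0.18 -0.29] Fpress [0.4  0.22] T [ 0.039 -0.024 -0.004] open mm 85.4 j [-0.13  0.37  0.17  1.84 -0.06  0.94  0.58]
```

View pics/c4.png

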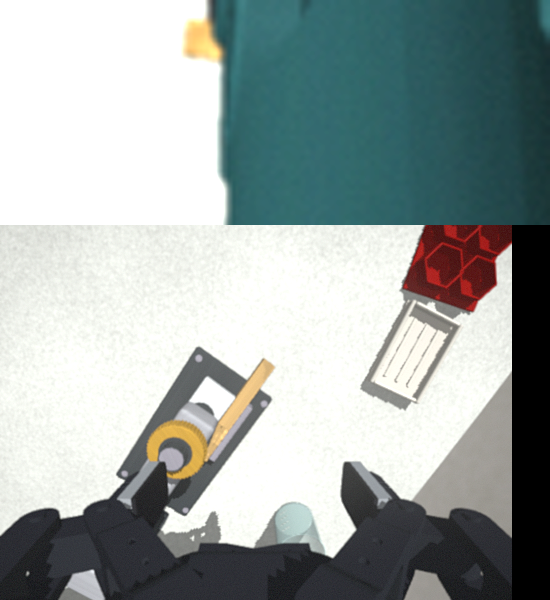

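Wrist view: the bar lies along the fence, px (208–275, 360–450), with its rear out past the bed. The ring is at (177, 450) and the bar stayed put on release. Locate the ring from this picture.

```bash
python3 - <<'E'
from h import *
from scipy.optimize import least_squares
def fit(c,x0,y0,x1,y1):
    hsv=cv2.cvtColor(c['img'],cv2.COLOR_RGB2HSV); m=cv2.inRange(hsv,(12,100,60),(30,255,255))
    k=np.zeros_like(m); k[y0:y1,x0:x1]=m[y0:y1,x0:x1]
    cn=max(cv2.findContours(k,0,1)[0],key=cv2.contourArea)[:,0].astype(float)
    w=onz(c,cn,.18)[:,:2]
    p=np.array([.556,-.1215])
    for _ in range(4):
        r=np.linalg.norm(w-p,axis=1); g=abs(r-.028)<(.005)
        f=least_squares(lambda q:np.linalg.norm(w[g]-q[:2],axis=1)-q[2],np.r_[p,.028],loss='soft_l1',f_scale=.001); p=f.x[:2]
    return f.x,g.sum(),len(w)
c=snap('wrist'); print('wrist',fit(c,140,190,214,236))
t=dict(snap('top')); t['img']=cv2.imread('pics/top0.png')[:,:,::-1].copy(); print('top0',fit(t,307,205,352,246))
# bar-corner checks in wrist, z .047
hsv=cv2.cvtColor(c['img'],cv2.COLOR_RGB2HSV); m=cv2.inRange(hsv,(12,60,60),(30,255,255)); m[:, :205]=0; m[240:]=0
cn=max(cv2.findContours(m,0,2)[0],key=cv2.contourArea); p=cv2.approxPolyDP(cn,2,True)[:,0].astype(float); print(np.c_[p,onz(c,p,.047)[:,:2].round(4)])
E
```

```text
wrist (array([ 0.55810293, -0.11830778,  0.02944283]), np.int64(115), 205)
top0 (array([ 0.55460911, -0.12110013,  0.0282541 ]), np.int64(73), 73)
[[ 2.640e+02  1.340e+02  5.966e-01 -8.400e-03]
 [ 2.190e+02  1.970e+02  5.838e-01 -1.151e-01]
 [ 2.080e+02  2.210e+02  5.863e-01 -1.550e-01]
 [ 2.050e+02  2.140e+02  5.778e-01 -1.475e-01]
 [ 2.050e+02  2.380e+02  5.943e-01 -1.811e-01]
 [ 2.090e+02  2.360e+02  5.980e-01 -1.754e-01]
 [ 2.740e+02  1.420e+02  6.135e-01 -1.110e-02]]
```

Request:
{"method": "move_arm", "body": {
  "motion": [
    [[-0.02,-0.035,0],[0.6,0,0],0.0854],
    [[-0.0428,-0.073,0],[0.6,0,0],0.0854],
    [[-0.0428,-0.073,-0.03],[0.6,0,0],0.0854],
    [[-0.0428,-0.073,-0.06],[0.6,0,0],0.0854],
    [[-0.0428,-0.073,-0.06],[0.6,0,0],0.0854]
  ],
  "force": 20
}}

```text
time: 7.98
ee_pos: [0.5498, -0.1206, 0.2009]
tcp_rot: [-0.008, 0.511, 0.86, -0.004]
force: [-1.7, -0.1, -0.5]
opening: 1.0
```

```bash
python3 st.py
```

```text
t 7.98 tcp [ 0.5498 -0.1206  0.2009] press xy mm [-5.   0.9] jawyaw 28.61 zaxis [-0.0176  0.0019 -0.9998]
F [-1.72 -0.07 -0.53] Fpress [-1.7  -0.25] T [0.058 0.056 0.031] open mm 85.4 j [ 0.    0.41  0.18  1.98 -0.1   0.78  0.74]
```

Request:
{"method": "move_arm", "body": {
  "motion": [
    [[0.0069,-0.0004,0],[0,-0.6,0],0.0854],
    [[0.0069,-0.0004,0],[0,-0.6,0],0.0854],
    [[0.0069,-0.0004,-0.01],[0,-0.6,0],0.0854],
    [[0.0069,-0.0004,-0.015],[0,-0.6,0],0.0854],
    [[0.0069,-0.0004,-0.015],[0,-0.6,0],0.0854]
  ]
}}

```text
time: 8.4
ee_pos: [0.5564, -0.1204, 0.1852]
tcp_rot: [-0.004, 0.51, 0.86, -0.001]
force: [-0.6, 0.1, 0.2]
opening: 1.0
```

```bash
python3 st.py
```

```text
t 8.4 tcp [ 0.5564 -0.1204  0.1852] press xy mm [1.6 1.7] jawyaw 28.65 zaxis [-0.0083  0.0021 -1.    ]
F [-0.61  0.1   0.18] Fpress [-0.62  0.03] T [-0.019 -0.006 -0.006] open mm 85.4 j [ 0.01  0.43  0.17  1.98 -0.11  0.74  0.74]
```

Request:
{"method": "move_arm", "body": {
  "motion": [
    [[0.0004,-0.0005,-0.012],[0,-0.4,0],0.0854],
    [[0.0004,-0.0005,-0.024],[0,-0.4,0],0.0854],
    [[0.0004,-0.0005,-0.033],[0,-0.4,0],0.07],
    [[0.0004,-0.0005,-0.033],[0,-0.4,0],0.06],
    [[0.0004,-0.0005,-0.033],[0,-0.4,0],0.045]
  ]
}}

```text
time: 8.82
ee_pos: [0.5566, -0.1208, 0.1521]
tcp_rot: [-0.002, 0.51, 0.86, 0.0]
force: [-1.5, 0.0, 0.8]
opening: 0.629
```

Request:
{"method": "move_arm", "body": {
  "motion": [
    [[0,0,0],[0,0,0],0.03],
    [[0,0,0],[0,0,0],0.03],
    [[0,0,0],[0,0,0],0.03]
  ]
}}

```text
time: 9.07
ee_pos: [0.5565, -0.1207, 0.1524]
tcp_rot: [-0.002, 0.51, 0.86, 0.0]
force: [-1.1, 0.1, -2.3]
opening: 0.627
```

```bash
python3 st.py
```

```text
t 9.07 tcp [ 0.5565 -0.1207  0.1524] press xy mm [1.6 1.4] jawyaw 28.66 zaxis [-0.0024  0.0024 -1.    ]
F [-1.07  0.05 -2.28] Fpress [-1.07 -0.06] T [-0.022  0.209  0.05 ] open mm 53.5 j [ 0.02  0.48  0.16  2.01 -0.12  0.66  0.76]
```

Request:
{"method": "move_arm", "body": {
  "motion": [
    [[0,0,0],[0,0,0],0.03],
    [[0,0,0],[0,0,-1.5],0.03],
    [[0,0,0],[0,0,-3],0.03],
    [[0,0,0],[0,0,-4.5],0.03],
    [[0,0,0],[0,0,-6],0.03]
  ],
  "force": 65
}}

```text
time: 9.48
ee_pos: [0.558, -0.1225, 0.1564]
tcp_rot: [0.0, 0.555, 0.832, 0.001]
force: [-4.2, -0.4, 19.5]
opening: 0.352
```

```bash
python3 st.py
```

```text
t 9.48 tcp [ 0.558  -0.1225  0.1564] press xy mm [ 3.3 -0.1] jawyaw 22.55 zaxis [ 0.0017  0.0012 -1.    ]
F [-4.19 -0.41 19.5 ] Fpress [-4.13 -0.85] T [-0.181  1.398  0.078] open mm 30.1 j [-0.    0.47  0.19  2.01 -0.14  0.67  0.67]
```

The grip slipped: the opening dropped to 30 mm and the tool is pushed up with 19 N. Look before mending.

```bash
python3 st.py|tail -1; python3 - <<'E'
from h import *
c=snap('side');s=c['img']; w=snap('wrist')['img']
P=manip.sense()['ee_pos']; print((proj(c,P)[0]-[250,40])*[4,4], [(proj(c,[.5565,-.121,z])[0]-[250,40])*4 for z in (.16,.18,.195)])
a=cv2.resize(s[40:190,250:370],None,fx=4,fy=4,interpolation=cv2.INTER_CUBIC)
o=np.zeros((600,800,3),np.uint8); o[:,:480]=a; o[:384,480:]=w[:,96:416]
cv2.imwrite('pics/c5.png',np.clip(o[:,:,::-1]*1.7,0,255).astype(np.uint8))
E
```

```text
F [-4.19 -0.41 19.5 ] Fpress [-4.13 -0.85] T [-0.181  1.398  0.078] open mm 30.1 j [-0.    0.47  0.19  2.01 -0.14  0.67  0.67]
[264.68688679 408.45208126] [array([267.72476076, 404.51686648]), array([271.43089563, 372.74684665]), array([274.29046712, 348.25301017])]
```

View pics/c5.png

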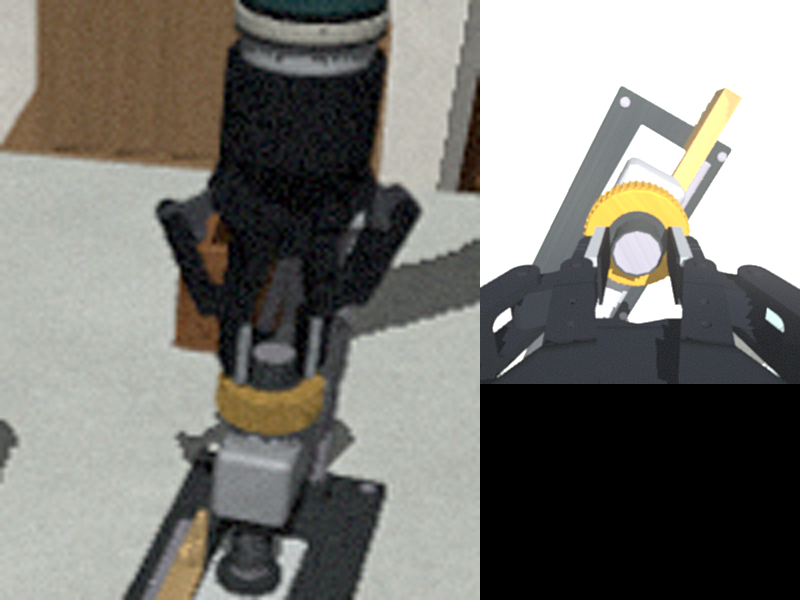

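The picture shows the fingertips standing on the ring's top at (240–310, 380), either side of the barrel. The open pads therefore sit about 25 mm behind the nominal TCP. The bar is still in place. Open, lift a little, and go in about 18 mm deeper.

Request:
{"method": "move_arm", "body": {
  "motion": [
    [[0,0,0.008],[0,0,0],0.035],
    [[-0.0013,0.0013,0.02],[0,0,0],0.0854],
    [[-0.0013,0.0013,0.03],[0,0,6],0.0854],
    [[-0.0013,0.0013,0.03],[0,0,6],0.0854],
    [[-0.0013,0.0013,0.03],[0,0,6],0.0854]
  ],
  "force": 20
}}

```text
time: 10.0
ee_pos: [0.5575, -0.1212, 0.1874]
tcp_rot: [0.001, 0.512, 0.859, 0.002]
force: [0.6, 1.3, -1.0]
opening: 0.95
```

```bash
python3 st.py
```

```text
t 10.0 tcp [ 0.5575 -0.1212  0.1874] press xy mm [2.7 1.1] jawyaw 28.46 zaxis [ 0.0041  0.0013 -1.    ]
F [ 0.61  1.3  -1.03] Fpress [0.47 1.36] T [ 0.008  0.026 -0.036] open mm 81.1 j [ 0.01  0.43  0.17  1.99 -0.11  0.73  0.74]
```

Request:
{"method": "move_arm", "body": {
  "motion": [
    [[-0.0005,0,-0.015],[0,0.2,0],0.0854],
    [[-0.0005,0,-0.03],[0,0.2,0],0.0854],
    [[-0.0005,0,-0.045],[0,0.2,0],0.0854],
    [[-0.0005,0,-0.052],[0,0.2,0],0.075],
    [[-0.0005,0,-0.052],[0,0.2,0],0.07]
  ]
}}

```text
time: 10.42
ee_pos: [0.5553, -0.1207, 0.1333]
tcp_rot: [-0.002, 0.512, 0.859, -0.0]
force: [-0.5, 0.5, 0.5]
opening: 0.822
```

```bash
python3 st.py
```

```text
t 10.42 tcp [ 0.5553 -0.1207  0.1333] press xy mm [0.5 1.3] jawyaw 28.39 zaxis [-0.0039  0.002  -1.    ]
F [-0.46  0.53  0.47] Fpress [-0.52  0.48] T [-0.012 -0.038  0.003] open mm 70.2 j [ 0.02  0.5   0.16  2.03 -0.13  0.62  0.76]
```

Request:
{"method": "move_arm", "body": {
  "motion": [
    [[0,0,0],[0,0,0],0.05],
    [[0,0,0],[0,0,0],0.04],
    [[0,0,0],[0,0,0],0.04],
    [[0,0,0],[0,0,0],0.04],
    [[0,0,0],[0,0,0],0.04]
  ]
}}

```text
time: 10.83
ee_pos: [0.5559, -0.1204, 0.1335]
tcp_rot: [-0.002, 0.512, 0.859, 0.0]
force: [2.3, 1.0, -4.9]
opening: 0.643
```

```bash
python3 st.py
```

```text
t 10.83 tcp [ 0.5559 -0.1204  0.1335] press xy mm [1.  1.7] jawyaw 28.41 zaxis [-0.0028  0.0021 -1.    ]
F [ 2.28  1.   -4.88] Fpress [2.17 1.23] T [ 0.115 -0.342 -0.012] open mm 54.9 j [ 0.02  0.5   0.16  2.03 -0.13  0.62  0.76]
```

Request:
{"method": "move_arm", "body": {
  "motion": [
    [[0.0008,0.0003,0],[0,0,0],0.03],
    [[0.0008,0.0003,0],[0,0,0],0.03],
    [[0.0008,0.0003,0],[0,0,-2],0.03],
    [[0.0008,0.0003,0],[0,0,-4],0.03],
    [[0.0008,0.0003,0],[0,0,-5],0.03]
  ],
  "force": 60
}}

```text
time: 11.25
ee_pos: [0.5561, -0.1203, 0.1337]
tcp_rot: [-0.002, 0.55, 0.835, -0.0]
force: [-0.1, -0.1, -0.4]
opening: 0.631
```

```bash
python3 st.py
```

```text
t 11.25 tcp [ 0.5561 -0.1203  0.1337] press xy mm [1.2 1.9] jawyaw 23.33 zaxis [-0.0035  0.0023 -1.    ]
F [-0.11 -0.12 -0.42] Fpress [-0.1  -0.14] T [-0.013  0.276  0.048] open mm 53.9 j [ 0.    0.5   0.18  2.03 -0.15  0.63  0.69]
```

Held firmly (53.9 mm, forces near zero). The ring turned 5° freely at 0.05 N m; continue.

Request:
{"method": "move_arm", "body": {
  "motion": [
    [[0,0,0],[0,0,-1.5],0.03],
    [[0,0,0],[0,0,-3],0.03],
    [[0,0,0],[0,0,-4.5],0.03],
    [[0,0,0],[0,0,-6],0.03],
    [[0,0,0],[0,0,-6],0.03]
  ]
}}

```text
time: 11.67
ee_pos: [0.5562, -0.1202, 0.1337]
tcp_rot: [-0.002, 0.593, 0.805, 0.0]
force: [0.3, -0.0, -1.9]
opening: 0.635
```

```bash
python3 st.py
```

```text
t 11.67 tcp [ 0.5562 -0.1202  0.1337] press xy mm [1.3 1.9] jawyaw 17.24 zaxis [-0.0031  0.0026 -1.    ]
F [ 0.34 -0.01 -1.87] Fpress [0.34 0.02] T [ 0.094  0.075 -0.019] open mm 54.3 j [-0.02  0.51  0.21  2.03 -0.18  0.63  0.61]
```

Request:
{"method": "move_arm", "body": {
  "motion": [
    [[0,0,0],[0,0,-1.5],0.03],
    [[0,0,0],[0,0,-3],0.03],
    [[0,0,0],[0,0,-4.5],0.03],
    [[0,0,0],[0,0,-6],0.03],
    [[0,0,0],[0,0,-6],0.03]
  ]
}}

```text
time: 12.08
ee_pos: [0.5563, -0.1202, 0.1337]
tcp_rot: [-0.002, 0.635, 0.772, 0.0]
force: [0.6, 0.1, -1.7]
opening: 0.64
```

```bash
python3 st.py
```

```text
t 12.08 tcp [ 0.5563 -0.1202  0.1337] press xy mm [1.4 2. ] jawyaw 11.15 zaxis [-0.0027  0.0028 -1.    ]
F [ 0.65  0.12 -1.68] Fpress [0.63 0.18] T [ 0.062  0.002 -0.035] open mm 54.6 j [-0.04  0.51  0.24  2.03 -0.2   0.63  0.53]
```

Request:
{"method": "move_arm", "body": {
  "motion": [
    [[0,0,0],[0,0,-1.5],0.03],
    [[0,0,0],[0,0,-3],0.03],
    [[0,0,0],[0,0,-4.5],0.03],
    [[0,0,0],[0,0,-6],0.03],
    [[0,0,0],[0,0,-6],0.03]
  ]
}}

```text
time: 12.5
ee_pos: [0.5564, -0.1202, 0.1337]
tcp_rot: [-0.002, 0.675, 0.738, 0.0]
force: [1.4, 0.8, -2.6]
opening: 0.632
```

```bash
python3 st.py
```

```text
t 12.5 tcp [ 0.5564 -0.1202  0.1337] press xy mm [1.5 2. ] jawyaw 5.05 zaxis [-0.0022  0.0029 -1.    ]
F [ 1.4   0.78 -2.58] Fpress [1.31 0.92] T [ 0.071  0.029 -0.01 ] open mm 53.9 j [-0.06  0.51  0.27  2.03 -0.23  0.63  0.45]
```

Request:
{"method": "move_arm", "body": {
  "motion": [
    [[0,0,0],[0,0,-1.5],0.03],
    [[0,0,0],[0,0,-3],0.03],
    [[0,0,0],[0,0,-4.5],0.03],
    [[0,0,0],[0,0,-6],0.03],
    [[0,0,0],[0,0,-6],0.03]
  ]
}}

```text
time: 12.92
ee_pos: [0.5565, -0.1201, 0.1337]
tcp_rot: [-0.002, 0.713, 0.701, 0.0]
force: [0.7, -0.3, -2.5]
opening: 0.636
```

```bash
python3 st.py
```

```text
t 12.92 tcp [ 0.5565 -0.1201  0.1337] press xy mm [1.6 2.1] jawyaw -0.94 zaxis [-0.002   0.0027 -1.    ]
F [ 0.71 -0.31 -2.5 ] Fpress [ 0.74 -0.24] T [-0.02  -0.03   0.467] open mm 54.3 j [-0.09  0.52  0.3   2.03 -0.25  0.63  0.37]
```

The ring bit: 0.47 N m after 29° in all. Small steps from here.

Request:
{"method": "move_arm", "body": {
  "motion": [
    [[0,0,0],[0,0,-0.5],0.03],
    [[0,0,0],[0,0,-0.9],0.03],
    [[0,0,0],[0,0,-0.9],0.03]
  ]
}}

```text
time: 13.17
ee_pos: [0.5566, -0.1201, 0.1337]
tcp_rot: [-0.002, 0.718, 0.696, 0.0]
force: [1.7, 0.4, -1.8]
opening: 0.633
```

```bash
python3 st.py
```

```text
t 13.17 tcp [ 0.5566 -0.1201  0.1337] press xy mm [1.7 2.1] jawyaw -1.79 zaxis [-0.002   0.0024 -1.    ]
F [ 1.7   0.38 -1.83] Fpress [1.66 0.56] T [ 0.045 -0.007  0.764] open mm 54.0 j [-0.09  0.52  0.31  2.03 -0.26  0.63  0.36]
```

0.76 N m is about right, so stop here. Release, rise clear and check.

Request:
{"method": "move_arm", "body": {
  "motion": [
    [[0,0,0],[0,0,0],0.03]
  ]
}}

```text
time: 13.25
ee_pos: [0.5565, -0.1202, 0.1337]
tcp_rot: [-0.002, 0.718, 0.696, 0.0]
force: [0.4, -1.7, -1.4]
opening: 0.637
```

```bash
python3 st.py
```

```text
t 13.25 tcp [ 0.5565 -0.1202  0.1337] press xy mm [1.6 2. ] jawyaw -1.78 zaxis [-0.002   0.0023 -1.    ]
F [ 0.38 -1.75 -1.37] Fpress [ 0.56 -1.7 ] T [-0.001 -0.047  0.701] open mm 54.4 j [-0.09  0.52  0.31  2.03 -0.26  0.63  0.36]
```

Request:
{"method": "move_arm", "body": {
  "motion": [
    [[0,0,0],[0,0,0],0.07],
    [[0,0,0],[0,0,0],0.0854],
    [[0,0,0],[0,0,0],0.0854],
    [[0,0,0.015],[0,0,0],0.0854],
    [[0,0,0.045],[0,0,0],0.0854]
  ]
}}

```text
time: 13.67
ee_pos: [0.5537, -0.1196, 0.1764]
tcp_rot: [-0.005, 0.719, 0.695, -0.002]
force: [1.2, -0.7, 0.1]
opening: 0.999
```

Request:
{"method": "move_arm", "body": {
  "motion": [
    [[0,0,0.04],[0,0,0],0.0854],
    [[0,0.03,0.08],[0,0,0],0.0854],
    [[-0.02,0.065,0.09],[0,0,0],0.0854],
    [[-0.05,0.09,0.09],[0,0,0],0.0854],
    [[-0.08,0.11,0.09],[0,0,0],0.0854]
  ]
}}

```text
time: 14.08
ee_pos: [0.475, -0.0072, 0.2683]
tcp_rot: [-0.003, 0.719, 0.695, 0.0]
force: [-0.2, 1.2, 0.1]
opening: 0.998
```

Request:
{"method": "move_arm", "body": {
  "motion": [
    [[-0.02,0.035,0],[0,0,0],0.0854],
    [[-0.03,0.07,0],[0,0,0],0.0854],
    [[-0.03,0.1,0],[0,0,0],0.0854],
    [[-0.03,0.13,0],[0,0,0],0.0854],
    [[-0.03,0.15,0],[0,0,0],0.0854]
  ]
}}

```text
time: 14.5
ee_pos: [0.4445, 0.146, 0.2689]
tcp_rot: [-0.004, 0.718, 0.696, 0.001]
force: [0.6, -0.3, 0.6]
opening: 0.998
```

```bash
python3 st.py; python3 - <<'E'
from h import *
t=snap('top','top6.png')['img']; s=snap('side','side6.png')['img']
a=cv2.resize(t[195:255,270:390],None,fx=5,fy=5,interpolation=cv2.INTER_CUBIC)
o=np.zeros((596,800,3),np.uint8); o[:300,:600]=a
o[300:]=0; b=cv2.resize(t,(394,296)); o[300:,:394]=b; b=cv2.resize(s,(394,296)); o[300:,400:794]=b
cv2.imwrite('pics/c6.png',np.clip(o[:,:,::-1]*1.4,0,255).astype(np.uint8))
E
```

```text
t 14.5 tcp [0.4445 0.146  0.2689] press xy mm [-137.6  255. ] jawyaw -1.83 zaxis [-0.0034  0.0076 -1.    ]
F [ 0.6  -0.33  0.64] Fpress [ 0.63 -0.26] T [ 0.002 -0.009  0.022] open mm 85.3 j [-0.64  0.19  0.27  2.11 -0.08  0.85 -0.35]
```

View pics/c6.png

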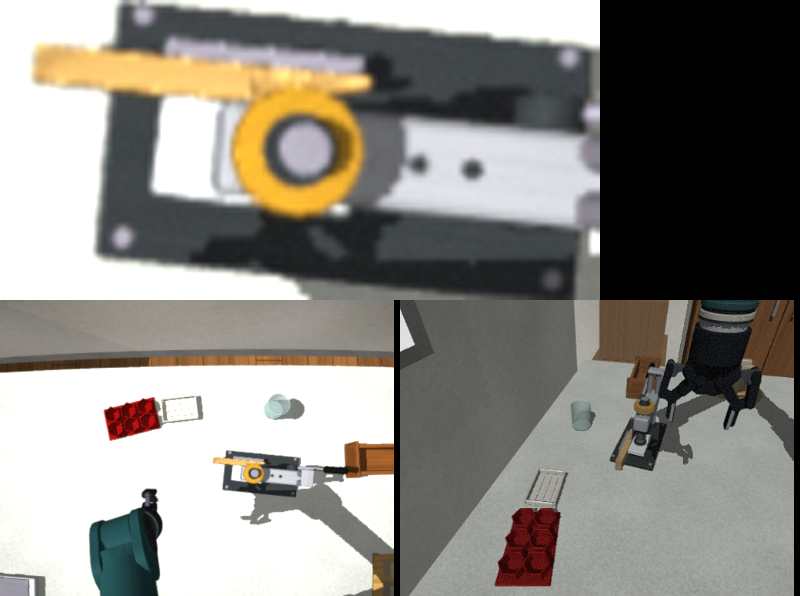

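The final top crop shows the bar flush along the fence, nose at (370, 82) level with the fence's far end at (365, 65), and the stamp parallel to it. Beaker, dish and tray are where they were. Hand in.

```bash
python3 -c "
from station import manip; print(manip.sign_off())"
```

```text
the job is handed in; nothing more can be done
None
```

The job is done and handed in at about 14.6 s; sign-off gave no verdict.

**Bar:** I slid it nose first along the back fence until its nose was at about press y −53 mm and lowered it onto the bed. It squared the stamp on the way in, with about 3.5 N of push at most in the readings. The last top view shows it flush along the fence, still in place after release, with the stamp parallel to the fence.

**Ring:** I turned it about 30° clockwise until it bit, stopping at 0.76 N m and reading 0.70 N m on hold before release. The torque readings scatter by roughly 0.05 N m. That is a little under the 0.8 N m you asked for, but above the 0.55 N m needed to stay tight.

**What went wrong or disagreed:**
- **First ring grasp:** I gripped too high. The fingers slipped onto the ring's top with about 20 N and did not touch the barrel. I regripped 19 mm deeper.
- **Position estimates:** The cameras and the fence contact disagreed by 2–3 mm, so I settled the bar by touch.

The beaker, soap dish and hexagon tray look undisturbed in the last pictures, and the arm ended clear of everything.

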